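# Put the plaster rasp away in the paddle-latched tool chest

## Robot

A 6-joint arm with a two-finger parallel gripper is mounted at the origin on the work surface. World frame = base frame: x ahead of the robot, y to its left, z up, the work surface at z = 0. Lengths are in mm, angles in degrees, forces in N, time in s.
With the tool pointing down it reaches from about 350 to 850 mm from the base axis. Payload 8.1 kg.
Tool frame: the origin (TCP) lies between the finger pads; the fingertips stand 22 mm ahead of it and the grasp point (between the pads) lies 3 mm ahead of it; z points along the fingers, y is the line along which they close (so a half turn about z gives the same grasp; the last joint's range is limited). The gripper opens to 85 mm and grips with 20 to 120 N. Pads are 22 mm wide; open, the fingers measure 114 mm over their backs; the gripper's body (76 mm by 85 mm) begins 54 mm behind the grasp point. The pads swing forward as they close: fully open they stand 13 mm farther back than shut.
Start: joints at [-68.262, 7.471, 85.268, -0, 87.261, -4.893], TCP at [268.966, -536.342, 253.292] pointing down, gripper open.
Joint ranges: [-169.43, 169.43], [-51.17, 129.36], [1.28, 143.12], [-76.62, 256.62], [0, 156.53], [-152.29, 152.29]. Speed limits (degrees/s): [136.94, 136.94, 159.86, 180, 180, 180].

## Interface

Orientations are given as [roll, pitch, yaw] about the fixed x, y, z axes, in that order (R = Rz(yaw) Ry(pitch) Rx(roll)).
In Python, from bench import sense, snapshot, calibration, hand_in gives the robot as it stands.
- The arm moves only by the shell command python3 -m crank 'ROWS' [FORCE]. ROWS is JSON, a list of rows, each a list of 5 numbers: the shift along the tool's x, y, z in cm, then the turn about the tool's z in rad, then the finger opening in cm, from 0 to 8.54. A call has 1 to 20 rows; each row is the pose to reach, as a shift and turn from the pose commanded when the call began, along the tool's axes at that moment; what a row does not reach only later rows make up. A row lasts 1/10 s, in which the tool goes at most 50 mm and 8.59 degrees, less where a joint would pass 70% of its speed; a pose out of reach is approached as far as the arm can. A call with a gripper value outside its range is refused whole. The fingers move at their own pace and stop on an object; FORCE is the grip in N (left out, the last holds). Time passes only in rows, so rows that repeat a pose let the fingers close. It gives the time, the measured TCP pose, the force, the opening and the grip force at its end, in the units of the state.
- sense(): the state, without advancing time (a new reading comes with each control period).
- snapshot(name): name is "scene" or "side" or "wrist"; returns (picture, depth): 420x560x3 uint8, red, green, blue; 420x560 float32, mm along the optical axis (not along the pixel's ray), 0 where there is no reading.
- calibration(name): a dict with "fovy" (degrees; the focal length in pixels is half the picture's height over the tangent of half this angle, whatever the lens; pixels are square), "cx", "cy" (the principal point, pixels), "rvec" (rotation vector, rad) and "tvec" (3), from world to camera coordinates, as OpenCV has them; the wrist camera has in their place "tool_from_camera" (4x4, takes a point from camera to tool coordinates, whose origin is the TCP and whose axes are the flange's). Camera axes: x right, y down, z forward; pixel columns grow to the right and rows downward; lengths in mm; the calibration is good to about 2 mm. The wrist camera is an equidistant fisheye: a pixel r from the principal point sees the ray r / f radians off the axis. A picture is of the moment at which its call begins: read the wrist's pose just before it. calibration takes no time and is no camera call.
- hand_in(): hands the job in; it is judged then, once.
The state is a dict: "time": time; "joint_pos": joint angles; "qd": joint speeds; "joint_efforts": joint torques, N m; "tool_pos": TCP position; "tcp_rot": TCP orientation; "ft_force": force on the tool from outside, world axes, zero at the start; "wrist_torque": the same for the moment, N m; "finger_gap": finger opening in mm; "grip_force": force on a finger pad.
Only numpy, scipy, OpenCV 4.12 (cv2) and the standard library are available. Lean on these libraries where they do the work, as an engineer would, in place of code of your own. Each camera call takes 0.05 s, during which the arm holds its last target. There are 200 camera calls.

## Task

Put the plaster rasp away in the grey tool chest: lift the paddle handle on its lid to draw back the hidden catch, swing the lid gently right back to its stop, and lay the rasp (do not drop it) flat, sole down and lengthwise, in the wide front bay of the tray inside. Leave the chest open and the paddle let go, and do not knock or push about the bowl, the jug or the glassware.

Things in the scene. Friction and masses are not known exactly. Their poses are not given: they have to be found in the camera images.
- chest: Grey steel tool chest with a closed lid, fixed to the table: 310 mm long (its y), 210 mm deep (its x), rim 125 mm and closed lid 155 mm above the table, walls 5 mm. Origin: centre of its underside, z up. Its front (-x side) faces the robot, the lid is hinged along the top of its back (+x side)
- tray_bay (a point): centre of the floor of the tray's wide empty front bay, at (-32, 0, 75) mm in the chest's frame, chest axes, under the closed lid. The bay is 133 mm (x) by 300 mm (y). A partition 25 mm high parts it from the narrow back bay, which holds modelling tools
- lid_hinge (a point): middle of the lid's hinge line, which runs along the chest's y, at (105, 0, 125) mm in the chest's frame. Turns with the lid, a hollow pressed-steel cover 316 mm long and 30 mm thick, open below
- lid_edge (a point): middle of the lower front edge of the lid, 211 mm from the hinge line, level with it when closed: the free edge that rises and that can be pushed back from the robot's side once the lid stands up. Turns with the lid
- lid (a joint): angle of the lid in rad: 0 closed, 1.75 fully back on its stop (10 degrees beyond upright); raising the front edge increases it. Stiff friction hinges (about 1 N m): it stays at whatever angle it is left, and takes up to 12 N at the front edge to raise. Latched, it lifts by no more than about 0.02 rad
- paddle_grip (a point): where to take the paddle: midway between its sides, 17 mm from its free front edge, 30 mm above the lid. A cast aluminium plate with a black inlay, 48 mm wide (chest's y), 86 mm long, its sides 14 to 20 mm deep and clear: pinch them from above, fingers closing along the chest's y; the paddle then turns between the pads as it rises. Moves with paddle and lid
- paddle_pin (a point): middle of the paddle's hinge pin, at its back end, 66 mm from paddle_grip, 18 mm above the lid's top; it runs along the chest's y between two cheeks (64 mm over both). The paddle slopes up from it to its free front edge. Moves with the lid
- paddle (a joint): angle of the paddle to the lid in rad: 0 at rest, 0.75 at its upper stop; lifting the front edge increases it. A spring returns it (3 N upward at the grip at first, 10 N at the stop). It draws back a pawl hidden in the lid, which lets go of the strike at about 0.38 rad; keep it lifted until the lid has risen some 0.1 rad. Springs back when let go
- rasp_grip (a point): centre of the rasp's wooden handle bar, the place to grip it: 110 mm long (x), 26 mm wide (y), 22 mm high, 37 mm above the underside. Below it, on two posts, a perforated steel sole 180 mm long (x), 56 mm wide, 10 mm thick. Height 48 mm, 0.2 to 0.4 kg. It lies sole down on the table left or right in front of the chest; z up
- bowl: black rubber plaster-mixing bowl, 132 mm across, 62 mm high, on the side opposite to the rasp; origin at the centre of its underside. Not to be disturbed
- beaker: empty glass beaker, 68 mm across, 95 mm high, between robot and chest; origin at the centre of its underside. Not to be disturbed
- flask_a: corked conical glass flask, 80 mm across, 134 mm high, to the left of the chest; origin at the centre of its underside. Not to be disturbed
- flask_b: smaller corked conical glass flask, 68 mm across, 114 mm high, to the right of the chest; origin at the centre of its underside. Not to be disturbed
- carboy: stoppered glass reagent bottle, 100 mm across, 222 mm high, at the back to the right of the chest; origin at the centre of its underside. Not to be disturbed
- jug: white plastic measuring jug with a handle, 110 mm across, 130 mm high, at the back to the left of the chest; origin at the centre of its underside. Not to be disturbed
- strike_top (a point): top of the hooked steel strike that the catch grips: 40 mm wide (y), at the middle of the chest's front wall inside, 18 mm above the rim, 143 mm above the table, hooked 14 mm inwards. Fixed: keep clear of it when the lid is open

How it is judged (in metres and radians):
On the way, in this order (a step that is already met when the one before it is completed fails the run):
1. the paddle is lifted so that it draws back the pawl (0.3 rad or more) (value of joint paddle above 0.3 rad), for 0.05 s.
2. the lid is swung right back (1.6 rad or more) (value of joint lid above 1.6 rad), for 0.2 s.
At the end, for the whole second after the job is handed in: Lid at rest, back at 1.6 rad or more; paddle sprung back (under 0.12 rad); rasp sole down, flat (0.12 rad) on the floor of the front bay (8 mm in height), within 43 mm across and 65 mm along of its centre and 0.4 rad of the chest's length, let go and still (value of joint lid above 1.6 rad and value of joint paddle below 0.12 rad and x of rasp_grip in the frame of chest between -0.075 and 0.012 m and y of rasp_grip in the frame of chest between -0.065 and 0.065 m and z of rasp_grip in the frame of chest between 0.104 and 0.12 m and angle between rasp_grip's own z axis and vertical below 0.12 rad and angle between the x axis of rasp_grip and the y axis of chest, either way round below 0.4 rad and contact force between rasp and the fingers below 0.05 N and linear speed of rasp below 0.02 m/s and velocity of joint lid below 0.05 rad/s); the robot touches nothing.
It fails at once if the lid is flung back or slams (faster than 3 rad/s) (velocity of joint lid above 3 rad/s or velocity of joint lid below -3 rad/s).
It fails at once if the rasp is dropped or thrown (faster than 0.75 m/s while no finger touches it) (linear speed of rasp above 0.75 m/s and contact force between rasp and the fingers below 0.01 N).
It fails at once if the bowl, the jug or a piece of glassware is pushed more than 40 mm or tipped over (distance of any of bowl, beaker, flask_a, flask_b, carboy, jug from where it was at the start of the episode above 0.04 m or angle between any of bowl, beaker, flask_a, flask_b, carboy, jug's own z axis and vertical above 0.5 rad).
It also fails if it takes over 72 s, if anything falls off the work surface, if the arm or the gripper's body presses on something with over 40 N, if the wrist force passes 120 N, or if a joint passes its speed limit or range.

## Working session

There is one attempt and no reset: what is moved stays moved. The work goes in short steps, Python scripts to look and compute and a shell command to move; the robot and the scene stay as the last step left them, time stands still between calls to the robot, and variables do not carry over. Pictures are saved under pics/ and viewed, at most 10 in all, crops included, and the job is handed in when it is done.

```bash
mkdir -p pics; cat > h.py <<'E'
import numpy as np,cv2
from bench import sense,snapshot,calibration
def cam(n):
    c=calibration(n); f=210/np.tan(np.radians(c['fovy'])/2)
    return c,f
def cloud(n,depth):
    c,f=cam(n); v,u=np.mgrid[0:420,0:560]
    P=np.stack([(u-c['cx'])/f*depth,(v-c['cy'])/f*depth,depth],-1)
    R=cv2.Rodrigues(np.array(c['rvec'],float))[0]
    return (P-np.array(c['tvec']).ravel())@R
E
python3 - <<'E'
from h import *
s=sense();print(s)
for n in('scene','side'):
    p,d=snapshot(n);np.savez(n,p=p,d=d);c,f=cam(n);print(n,c,f,(d>0).mean())
    cv2.imwrite(f'pics/{n}.png',p[...,::-1])
E
```

```text
{'time': 0.0, 'joint_pos': array([-6.82607497e+01,  7.51550441e+00,  8.53309942e+01,  1.27120784e-03,
        8.72626053e+01, -4.89246160e+00]), 'qd': array([ 0.01090562,  0.01673923, -0.01567571, -0.03790285, -0.13172526,
        0.02756282]), 'joint_efforts': array([-2.73821410e-03, -5.69399822e+01, -5.00557530e+01, -8.07604338e-04,
        1.48980855e-02, -3.53140672e-05]), 'tool_pos': array([ 268.78871421, -535.83593103,  252.22384226]), 'tcp_rot': array([-1.79891402e+02, -1.05700313e-02,  2.66316400e+01]), 'ft_force': array([-0.64142114,  0.21009922, -0.71357432]), 'wrist_torque': array([ 0.05073512, -0.06708445,  0.01601142]), 'grip_force': 0.0, 'finger_gap': 85.51077850073617}
scene {'fovy': 48.486243325387086, 'cx': 282.1088202681937, 'cy': 203.12866411334574, 'rvec': array([ 1.96728816,  1.54210237, -0.59374443]), 'tvec': array([-144.62026295, -287.36312581, 1683.92540975])} 466.33220148533366 0.9959821428571428
side {'fovy': 42.96034109458252, 'cx': 283.6940354955938, 'cy': 202.31475753843984, 'rvec': array([ 0.87094652, -2.39262167,  1.2044081 ]), 'tvec': array([ 399.18375039,  316.08934179, 1137.72404076])} 533.6576077409188 0.9960671768707483
```

View pics/scene.png

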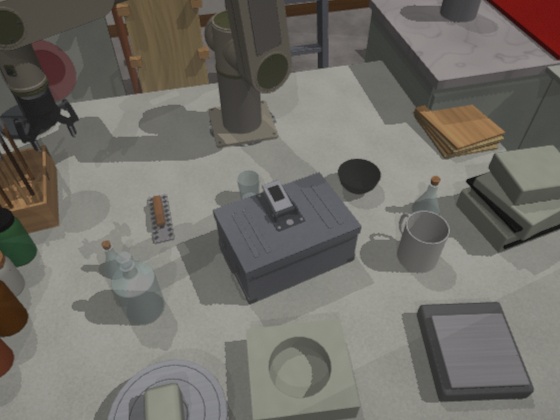

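View pics/side.png

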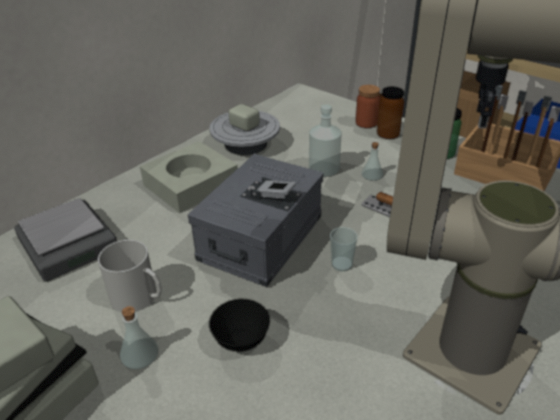

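The scene view shows the chest at about (287,235) and its paddle at (278,198). The rasp is at (160,218), on the robot's right. The beaker is at (249,185) and the bowl at (358,177). The flasks are near (108,258) and (430,195), the carboy near (138,290) and the jug near (422,240). The side view agrees.

```bash
python3 - <<'E'
from h import *
z=np.load('scene.npz');p,d=z['p'],z['d'];W=cloud('scene',d)
tab=W[150:160,300:330,2];print('table z?',np.median(W[130:150,130:200,2]),np.median(W[290:310,190:220,2]))
v,u=np.mgrid[0:420,0:560]
box=(u>205)&(u<365)&(v>165)&(v<305)
m=box&(abs(W[...,2]-155)<5)
q=W[m][:,:2].astype(np.float32)
# largest cc
n,l,st,_=cv2.connectedComponentsWithStats(m.astype(np.uint8));k=1+st[1:,4].argmax();q=W[l==k][:,:2].astype(np.float32)
r=cv2.minAreaRect(q);print('lid',r,len(q),cv2.boxPoints(r).round().tolist(),np.median(W[l==k][:,2]))
m=box&(W[...,2]>166)&(W[...,2]<230)
P=W[m];print('paddle n',len(P),P.mean(0),P[:,2].max(),cv2.minAreaRect(P[:,:2].astype(np.float32)))
# rasp
rb=(u>140)&(u<182)&(v>188)&(v<248)
for lo,hi in((6,25),(30,60)):
    m=rb&(W[...,2]>lo)&(W[...,2]<hi);P=W[m];print('rasp',lo,len(P),P.mean(0),np.median(P[:,2]),cv2.minAreaRect(P[:,:2].astype(np.float32)))
# handle by colour
hsv=cv2.cvtColor(p,cv2.COLOR_RGB2HSV);m=rb&(hsv[...,1]>100)&(hsv[...,0]<20);P=W[m];print('wood',len(P),P.mean(0),np.median(P[:,2]),cv2.minAreaRect(P[:,:2].astype(np.float32)))
for n,b in dict(beaker=(237,262,170,203),bowl=(335,383,155,198),flaskb=(98,122,240,278),flaska=(412,445,175,215),carboy=(110,165,255,325),jug=(398,448,212,270)).items():
    m=(u>b[0])&(u<b[1])&(v>b[2])&(v<b[3])&(W[...,2]>15)&(W[...,2]<240);P=W[m];print(n,len(P),np.percentile(P,[3,50,97],axis=0).round().tolist())
E
```

```text
table z? -1.2189173694030302 -0.47921016518588955
lid ((597.3211059570312, 12.597457885742188), (220.54766845703125, 317.19329833984375), 12.503926277160645) 7488 [[455.0, 144.0], [524.0, -166.0], [739.0, -118.0], [671.0, 191.0]] 155.1438488937817
paddle n 751 [558.73451009   2.06267552 185.94199617] 203.6111703781189 ((555.7117309570312, 4.319072723388672), (100.04727935791016, 68.1533203125), 10.951606750488281)
rasp 6 576 [ 405.5365996  -312.96877461    9.76072548] 9.54397639216618 ((387.1907958984375, -315.0928955078125), (182.2977294921875, 56.03750228881836), 2.8058745861053467)
rasp 30 277 [ 393.7155716  -314.30794858   44.8758143 ] 45.407230414246904 ((386.68951416015625, -315.3429870605469), (113.37149810791016, 26.28865623474121), 2.788074016571045)
wood 197 [ 393.97086875 -314.32165762   51.55562423] 46.39601165571809 ((837.1539306640625, -256.6927795410156), (1012.4588012695312, 25.393451690673828), 7.386033535003662)
beaker 665 [[341.0, -79.0, 39.0], [392.0, -48.0, 79.0], [522.0, -16.0, 158.0]]
bowl 932 [[340.0, 234.0, 18.0], [372.0, 303.0, 44.0], [463.0, 353.0, 63.0]]
flaskb 502 [[531.0, -465.0, 20.0], [553.0, -439.0, 81.0], [686.0, -382.0, 221.0]]
flaska 637 [[529.0, 368.0, 21.0], [554.0, 448.0, 67.0], [646.0, 478.0, 134.0]]
carboy 2633 [[559.0, -438.0, 24.0], [701.0, -369.0, 134.0], [725.0, -327.0, 219.0]]
jug 2294 [[621.0, 309.0, 21.0], [693.0, 358.0, 81.0], [747.0, 415.0, 129.0]]
```

```bash
cat >> h.py <<'E'
C=np.array([597.3,12.6]);YAW=np.radians(12.5)
def toC(P):
    c,s=np.cos(YAW),np.sin(YAW);q=np.asarray(P,float)[...,:2]-C
    return np.concatenate([q@np.array([[c,-s],[s,c]]),np.asarray(P,float)[...,2:]],-1)
def toW(P):
    P=np.asarray(P,float);c,s=np.cos(YAW),np.sin(YAW)
    return np.concatenate([P[...,:2]@np.array([[c,s],[-s,c]])+C,P[...,2:]],-1)
def move(target,yaw=None):
    "cm shift in tool axes to world TCP target"
    from scipy.spatial.transform import Rotation as R
    s=sense();r=R.from_euler('xyz',s['tcp_rot'],degrees=True)
    t=r.inv().apply(np.array(target)-s['tool_pos'])/10
    return t.round(2).tolist(),None if yaw is None else round(float(np.radians(s['tcp_rot'][2]-yaw)),3)
E
python3 - <<'E'
from h import *
for n in('scene','side'):
    d=np.load(n+'.npz')['d'];Q=toC(cloud(n,d))
    top=Q[(abs(Q[...,2]-155)<4)&(abs(Q[...,0])<125)&(abs(Q[...,1])<175)]
    print(n,'lid ext',np.percentile(top,[.5,99.5],axis=0).round(1).tolist())
    P=Q[(Q[...,2]>164)&(Q[...,2]<230)&(abs(Q[...,0])<130)&(abs(Q[...,1])<60)]
    for x in range(-110,40,8):
        a=P[(P[:,0]>=x)&(P[:,0]<x+8)]
        if len(a)>3:print(x+4,len(a),'y',np.percentile(a[:,1],[3,97]).round(1),'z',np.percentile(a[:,2],[5,50,95]).round(1))
E
```

```text
scene lid ext [[-107.0, -157.0, 151.2], [107.3, 155.9, 158.9]]
-90 38 y [-23.6  19.9] z [193.7 199.4 201.9]
-82 56 y [-23.7  20.4] z [189.4 196.5 201.2]
-74 59 y [-23.5  21.9] z [189.5 194.7 198.2]
-66 51 y [-23.3  21.8] z [182.3 193.3 196.7]
-58 56 y [-23.8  21.8] z [179.3 190.9 194.4]
-50 63 y [-23.6  21.8] z [180.6 189.1 192.6]
-42 57 y [-23.6  20.6] z [181.2 187.1 190.5]
-34 62 y [-24.1  21.8] z [180.4 184.3 188.6]
-26 55 y [-25.5  21.2] z [178.4 182.8 185.8]
-18 68 y [-31.1  29.4] z [177.  180.6 184.1]
-10 71 y [-32.4  28.7] z [175.  179.4 182.3]
-2 89 y [-32.7  29.3] z [169.5 176.5 182.2]
6 29 y [-32.8  31. ] z [166.8 174.7 182.9]
side lid ext [[-111.4, -154.1, 151.5], [103.8, 160.4, 158.9]]
-98 31 y [-20.3  26.4] z [192.9 198.5 202. ]
-90 50 y [-18.3  28.8] z [183.4 200.  202.9]
-82 46 y [-21.   28.2] z [183.  196.5 199.1]
-74 45 y [-19.3  28.3] z [179.6 195.2 199. ]
-66 50 y [-17.9  27. ] z [177.5 192.2 196.4]
-58 49 y [-17.9  28. ] z [175.4 191.2 193.5]
-50 47 y [-16.1  27.9] z [173.1 189.  191.7]
-42 43 y [-19.4  28.9] z [172.5 187.1 190.3]
-34 46 y [-19.4  28.5] z [170.6 185.1 187.9]
-26 51 y [-24.5  33.9] z [167.8 181.2 185.4]
-18 60 y [-25.6  34.8] z [166.5 181.4 183.6]
-10 58 y [-26.8  36.2] z [168.2 180.1 184.1]
-2 29 y [-26.3  35.8] z [167.1 177.9 184. ]
6 5 y [-32.1  32.8] z [169.4 176.7 181.9]
```

```bash
sed -i 's/^C=np.array.*;Y/C=np.array([595.,13.6]);Y/' h.py; python3 -c "
from h import *
print(move(toW([-78,0,260]),12.5))"
```

```text
([46.23, -36.41, -0.7], 0.247)
```

```bash
python3 -m crank '[[11.6,-9.1,-0.7,0.06,8.5],[23,-18.2,-0.7,0.12,8.5],[34.7,-27.3,-0.7,0.18,8.5],[46.2,-36.4,-0.7,0.247,8.5],[46.2,-36.4,-0.7,0.247,8.5],[46.2,-36.4,-0.7,0.247,8.5],[46.2,-36.4,-0.7,0.247,8.5],[46.2,-36.4,-0.7,0.247,8.5],[46.2,-36.4,-0.7,0.247,8.5],[46.2,-36.4,-0.7,0.247,8.5],[46.2,-36.4,-0.7,0.247,8.5],[46.2,-36.4,-0.7,0.247,8.5],[46.2,-36.4,-0.7,0.247,8.5],[46.2,-36.4,-0.7,0.247,8.5],[46.2,-36.4,-0.7,0.247,8.5],[46.2,-36.4,-0.7,0.247,8.5],[46.2,-36.4,-0.7,0.247,8.5],[46.2,-36.4,-0.7,0.247,8.5]]' 60
python3 - <<'E'
from h import *
from scipy.spatial.transform import Rotation as R
s=sense();p,d=snapshot('wrist');print(s['tool_pos'],s['tcp_rot'],(d>0).mean())
cv2.imwrite('pics/w1.png',p[...,::-1])
c,f=cam('wrist');T=np.array(c['tool_from_camera'])
v,u=np.mgrid[0:420,0:560];a,b=u-c['cx'],v-c['cy'];r=np.hypot(a,b)+1e-9;th=r/f;t=np.tan(th)
X=np.stack([a/r*t*d,b/r*t*d,d],-1)@T[:3,:3].T+T[:3,3]
W=X@R.from_euler('xyz',s['tcp_rot'],degrees=True).as_matrix().T+s['tool_pos'];Q=toC(W)
P=Q[(Q[...,2]>164)&(Q[...,2]<215)&(abs(Q[...,0])<130)&(abs(Q[...,1])<60)]
for x in range(-110,40,10):
    e=P[(P[:,0]>=x)&(P[:,0]<x+10)]
    if len(e)>3:print(x+5,len(e),'y',np.percentile(e[:,1],[3,97]).round(1),'z',np.percentile(e[:,2],[5,50,95]).round(1))
top=Q[(abs(Q[...,2]-155)<4)&(abs(Q[...,0])<125)&(abs(Q[...,1])<175)]
print(np.percentile(top,[.5,99.5],axis=0).round(1).tolist())
E
```

```text
time: 1.9
tool_pos: [518.7, -4.7, 260.4]
tcp_rot: [180.0, -0.0, 12.4]
ft_force: [-0.2, -0.0, 0.3]
finger_gap: 85.1
grip_force: 0.0
[518.66531463  -4.67013    260.40157312] [ 1.79995606e+02 -9.99748614e-03  1.23967114e+01] 0.9959906462585034
-95 92 y [-20.8  21.2] z [197.6 198.6 199.3]
-85 1220 y [-21.6  22.9] z [196.3 199.1 200.5]
-75 1209 y [-21.6  22.6] z [194.1 195.9 197.2]
-65 1288 y [-22.  23.] z [191.8 193.6 195.3]
-55 1311 y [-22.   22.9] z [189.4 191.2 192.9]
-45 1293 y [-21.3  22.8] z [186.9 188.8 190.4]
-35 1313 y [-21.3  22.7] z [184.4 186.1 188. ]
-25 1277 y [-22.1  22.7] z [181.8 183.5 185.1]
-15 1694 y [-29.1  30.1] z [177.4 181.1 182.8]
-5 1695 y [-30.4  31. ] z [175.7 179.5 182.1]
5 355 y [-30.9  31.6] z [167.4 180.7 182.8]
[[-105.1, -154.7, 153.3], [87.8, 155.6, 158.7]]
```

View pics/w1.png

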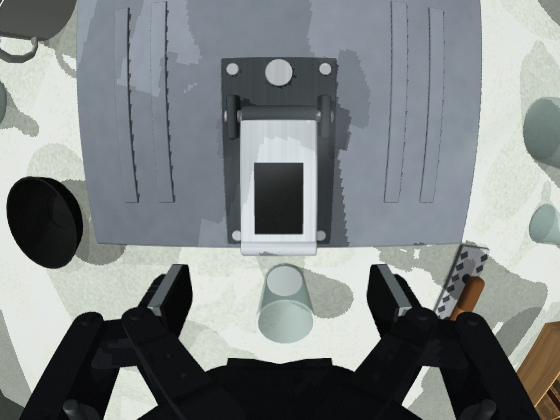

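The wrist view shows the paddle midway between the fingers: front edge at row 250, columns 240–316, pin at row 113. It is 3 mm farther on than the cameras gave.

```bash
python3 -m crank '[[0.35,-0.2,2.5,0,8.5],[0.35,-0.2,5,0,8.5],[0.35,-0.2,7,0,8.5],[0.35,-0.2,7.7,0,8.5],[0.35,-0.2,7.7,0,8.5],[0.35,-0.2,7.7,0,3.5],[0.35,-0.2,7.7,0,3.5],[0.35,-0.2,7.7,0,3.5],[0.35,-0.2,7.7,0,3.5],[0.35,-0.2,7.7,0,3.5],[0.35,-0.2,7.7,0,3.5],[0.35,-0.2,7.7,0,3.5],[0.35,-0.2,7.7,0,3.5],[0.35,-0.2,7.7,0,3.5]]' 50
```

```text
time: 3.35
tool_pos: [522.9, -2.9, 185.5]
tcp_rot: [179.8, -0.1, 12.5]
ft_force: [-1.4, -8.6, 4.8]
finger_gap: 47.4
grip_force: 52.8
```

```bash
python3 -m crank '[[0.15,0,-0.6,0,3.5],[0.37,0,-1.3,0,3.5],[0.65,0,-1.85,0,3.5],[0.98,0,-2.45,0,3.5],[1.4,0,-3,0,3.5],[1.8,0,-3.45,0,3.5],[2.4,0,-4,0,3.5],[2.9,0,-4.7,0,3.5],[3.5,0,-5.5,0,3.5],[4.1,0,-6.2,0,3.5],[4.7,0,-6.9,0,3.5],[4.7,0,-6.9,0,3.5],[4.7,0,-6.9,0,3.5],[4.7,0,-6.9,0,3.5]]' 60
python3 - <<'E'
from h import *
p,d=snapshot('side');cv2.imwrite('pics/s2.png',cv2.resize(p[130:300,160:400,::-1],None,fx=3,fy=3)) 
E
```

```text
time: 4.75
tool_pos: [565.2, 6.4, 252.4]
tcp_rot: [179.8, 0.4, 12.4]
ft_force: [-14.8, -12.5, 4.8]
finger_gap: 46.8
grip_force: 64.5
```

View pics/s2.png

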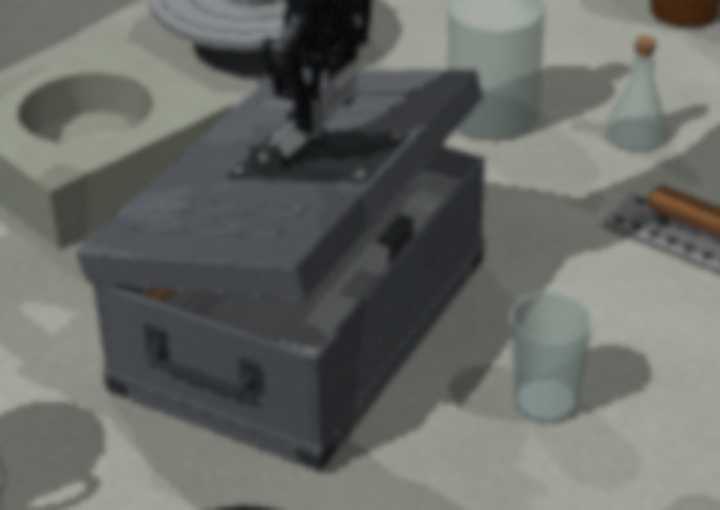

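The lid is unlatched and raised about 0.2 rad (front corner at (478,80)), with the paddle still in the fingers. I'll keep swinging it.

```bash
python3 -m crank '[[0.65,0,-0.65,0,3.5],[1.35,0,-1.26,0,3.5],[2.1,0,-1.8,0,3.5],[2.8,0,-2.38,0,3.5],[3.6,0,-2.9,0,3.5],[4.4,0,-3.35,0,3.5],[5.2,0,-3.8,0,3.5],[6.05,0,-4.2,0,3.5],[6.9,0,-4.5,0,3.5],[7.8,0,-4.8,0,3.5],[7.8,0,-4.8,0,3.5],[7.8,0,-4.8,0,3.5]]' 70
python3 - <<'E'
from h import *
p,d=snapshot('side');np.savez('side3',p=p,d=d)
Q=toC(cloud('side',d))
m=(abs(Q[...,1])<150)&(abs(Q[...,1])>60)&(abs(Q[...,0])<200)&(Q[...,2]>165)&(Q[...,2]<400);P=Q[m]
A=np.c_[P[:,0],np.ones(len(P))];print(len(P),np.degrees(np.arctan(np.linalg.lstsq(A,P[:,2],rcond=None)[0])[0]),P[:,2].max(),np.percentile(P,[2,98],axis=0))
E
```

```text
time: 6.0
tool_pos: [643.5, 23.5, 301.5]
tcp_rot: [179.8, 0.1, 12.4]
ft_force: [-4.1, -9.3, 3.5]
finger_gap: 47.3
grip_force: 73.4
806 46.11551380506848 387.9286811905299 [[ -28.08660918 -145.01578257  292.07476147]
 [  57.84121301  146.67606083  384.60549569]]
```

```bash
python3 -m crank '[[0,0,0,0,8.5],[0,0,0,0,8.5],[0,0,0,0,8.5],[0,0,0,0,8.5],[0,0,0,0,8.5],[0,0,-3,0,8.5],[0,0,-6,0,8.5],[0,0,-9,0,8.5],[0,0,-11,0,8.5],[-4,0,-11,0,8.5],[-8,0,-11,0,6],[-12,0,-11,0,3],[-16,0,-11,0,0],[-20,0,-11,0,0],[-20,0,-8,0,0],[-20,0,-4,0,0],[-20,0,0,0,0],[-20,0,4,0,0],[-20,0,4.6,0,0],[-20,0,4.6,0,0]]' 70
python3 - <<'E'
from h import *
s=sense();print(toC(s['tool_pos']))
p,d=snapshot('side');cv2.imwrite('pics/s4.png',p[...,::-1])
Q=toC(cloud('side',d))
m=(abs(Q[...,1])<150)&(abs(Q[...,0])<200)&(Q[...,2]>165)&(Q[...,2]<290);P=Q[m]
for y in range(-140,150,40):
    a=P[abs(P[:,1]-y)<15];print(y,len(a),a[a[:,0]>-70][:, [0,2]][a[a[:,0]>-70][:,0].argsort()[:30]].mean(0) if len(a) else'')
E
```

```text
time: 8.05
tool_pos: [447.9, -17.2, 253.9]
tcp_rot: [-180.0, 0.1, 12.5]
ft_force: [0.6, 0.0, 0.5]
finger_gap: -0.1
grip_force: 0.0
[-150.27708252    1.75983973  253.85505915]
-140 3 [ 49.5604118  197.43068996]
-100 0 
-60 0 
-20 117 [ 40.91211716 279.12673423]
20 327 [ 39.98394514 279.9180736 ]
60 1 [-25.32380449 288.75238391]
100 0 
140 0
```

View pics/s4.png

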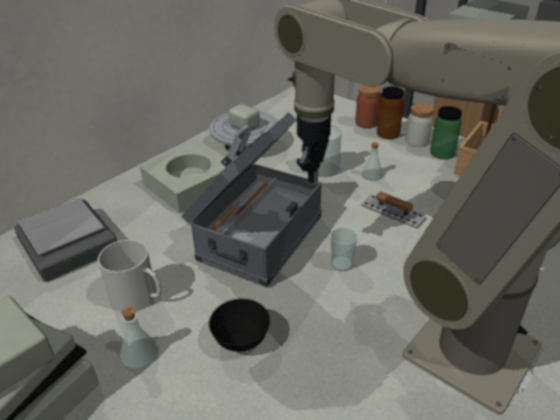

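The lid stays at about 0.75 rad, the paddle has sprung back, and the fingers stand in front of the lid edge at about (312,175). Next is pushing the lid back.

```bash
python3 -m crank '[[4,0,-1.5,0,0],[8,0,-1.6,0,0],[8.8,0,-1.6,0,0],[9.4,0,-1.7,0,0],[10.1,0,-2.3,0,0],[10.8,0,-3,0,0],[11.6,0,-3.6,0,0],[12.4,0,-4.3,0,0],[13.3,0,-4.9,0,0],[14.2,0,-5.4,0,0],[15.2,0,-5.9,0,0],[16.1,0,-6.4,0,0],[17.1,0,-6.8,0,0],[18.1,0,-7.1,0,0],[19.1,0,-7.4,0,0],[20.1,0,-7.7,0,0],[21.1,0,-7.9,0,0]]' 70
```

```text
time: 9.8
tool_pos: [654.0, 27.9, 334.0]
tcp_rot: [-180.0, 0.1, 12.4]
ft_force: [-3.7, -1.3, -3.3]
finger_gap: 0.1
grip_force: 2.1
```

```bash
python3 -m crank '[[1,0,-0.2,0,0],[2.1,0,-0.3,0,0],[3.1,0,-0.3,0,0],[4.2,0,-0.3,0,0],[5.2,0,-0.3,0,0],[6.2,0,-0.2,0,0],[7,0,-0.1,0,0],[7.5,0,0,0,0],[7.7,0,0,0,0],[7.7,0,0,0,0]]'
python3 - <<'E'
from h import *
s=sense();print(toC(s['tool_pos']),s['ft_force'])
E
```

```text
time: 10.8
tool_pos: [723.9, 43.3, 334.3]
tcp_rot: [-180.0, 0.9, 12.4]
ft_force: [-41.4, -7.4, 9.9]
finger_gap: 0.2
grip_force: 21.6
[132.24716992   1.07670394 334.3235782 ] [-41.40989252  -7.35409133   9.9063396 ]
```

```bash
python3 -m crank '[[-3,0,0,0,0],[-7,0,0,0,0],[-11,0,0,0,0],[-15,0,0,0,0],[-19,0,0,0,0],[-23,0,0,0,0],[-26,0,0,0,0],[-29,0,0,0,0],[-29,0,0,0,0],[-29,0,0,0,0]]'
python3 - <<'E'
from h import *
print(move([386,-314,220],2.8))
p,d=snapshot('scene');np.savez('scene5',p=p,d=d)
Q=toC(cloud('scene',d));m=(abs(Q[...,1])<165)&(Q[...,0]<300)&(Q[...,0]>80)&(Q[...,2]>170)&(Q[...,2]<345);P=Q[m]
A=np.c_[P[:,2],np.ones(len(P))];print(len(P),np.linalg.lstsq(A,P[:,0],rcond=None)[0],np.percentile(P,[1,50,99],axis=0).round(0))
E
```

```text
time: 11.8
tool_pos: [446.9, -18.0, 334.8]
tcp_rot: [179.9, -0.2, 12.4]
ft_force: [0.8, -0.3, -0.1]
finger_gap: -0.0
grip_force: 0.0
([-12.37, 27.58, 11.47], 0.168)
6104 [8.14987994e-02 1.39173472e+02] [[ 138. -160.  174.]
 [ 162.  -26.  297.]
 [ 211.  151.  336.]]
```

```bash
python3 -m crank '[[-2.5,5.5,1,0.03,4],[-5,11,3,0.07,8.5],[-7.5,16.5,6,0.1,8.5],[-10,22,9,0.14,8.5],[-12.4,27.6,11.5,0.168,8.5],[-12.4,27.6,11.5,0.168,8.5],[-12.4,27.6,11.5,0.168,8.5],[-12.4,27.6,11.5,0.168,8.5],[-12.4,27.6,11.5,0.168,8.5],[-12.4,27.6,11.5,0.168,8.5],[-12.4,27.6,11.5,0.168,8.5],[-12.4,27.6,11.5,0.168,8.5]]'
python3 - <<'E'
from h import *
from scipy.spatial.transform import Rotation as R
s=sense();p,d=snapshot('wrist');print(s['tool_pos'],s['tcp_rot'])
c,f=cam('wrist');T=np.array(c['tool_from_camera'])
v,u=np.mgrid[0:420,0:560];a,b=u-c['cx'],v-c['cy'];r=np.hypot(a,b)+1e-9;t=np.tan(r/f)
X=np.stack([a/r*t*d,b/r*t*d,d],-1)@T[:3,:3].T+T[:3,3]
W=X@R.from_euler('xyz',s['tcp_rot'],degrees=True).as_matrix().T+s['tool_pos']
n=(abs(W[...,0]-387)<110)&(abs(W[...,1]+315)<45)
for lo,hi in((5,25),(36,60)):
    P=W[n&(W[...,2]>lo)&(W[...,2]<hi)];print(lo,len(P),np.median(P[:,2]),cv2.minAreaRect(P[:,:2].astype(np.float32)))
p,d=snapshot('scene');cv2.imwrite('pics/sc6.png',p[...,::-1])
E
```

```text
time: 13.05
tool_pos: [385.9, -313.5, 219.0]
tcp_rot: [180.0, -0.1, 2.9]
ft_force: [0.4, 0.0, 0.3]
finger_gap: 85.2
grip_force: 0.0
[ 385.91271744 -313.48185611  219.01858811] [ 1.79950357e+02 -5.33978012e-02  2.94441295e+00]
5 5637 9.59104594047426 ((384.0722961425781, -314.3722839355469), (179.61639404296875, 56.46208572387695), 2.769672155380249)
36 2952 46.800266196671004 ((384.77734375, -314.4385070800781), (108.4951171875, 25.9539794921875), 2.5162806510925293)
```

View pics/sc6.png

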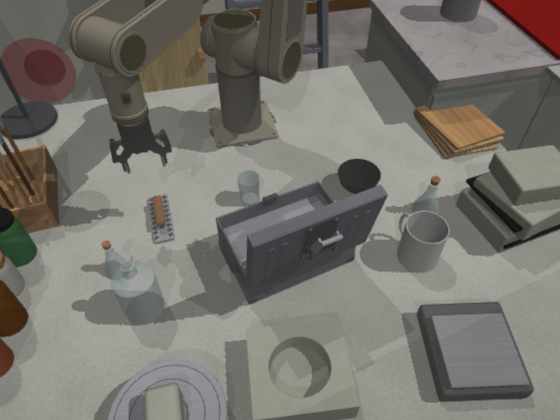

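The lid is right back on its stop and nothing else has moved. The rasp is still at (160,218). Next I grip it.

```bash
python3 -m crank '[[-0.15,0.1,4,0,7],[-0.15,0.1,8,0,7],[-0.15,0.1,12,0,7],[-0.15,0.1,15,0,7],[-0.15,0.1,17,0,7],[-0.15,0.1,18,0,7],[-0.15,0.1,18,0,7],[-0.15,0.1,18,0,1],[-0.15,0.1,18,0,1],[-0.15,0.1,18,0,1],[-0.15,0.1,18,0,1],[-0.15,0.1,18,0,1],[-0.15,0.1,18,0,1],[-0.15,0.1,18,0,1],[-0.15,0.1,18,0,1],[-0.15,0.1,18,0,1]]' 60; python3 -m crank '[[0,0,-1,0,1],[0,0,-3,0,1],[0,0,-6,0,1],[0,0,-10,0,1],[0,0,-14,0,1],[0,0,-18,0,1],[0,0,-22,0,1],[0,0,-24,0,1],[0,0,-24,0,1]]'
python3 -c "
from h import *
s=sense();print(s['tool_pos'])
for t in ([-28,0,280],[-28,0,200]): print(toW(t),move(toW(t),102.5))"
```

```text
time: 14.75
tool_pos: [384.7, -316.1, 39.9]
tcp_rot: [179.9, -0.1, 2.9]
ft_force: [-0.6, 1.4, 7.2]
finger_gap: 25.2
grip_force: 60.7
time: 15.65
tool_pos: [384.8, -316.3, 282.8]
tcp_rot: [179.7, -0.3, 2.9]
ft_force: [0.1, -0.1, -1.9]
finger_gap: 25.1
grip_force: 59.6
[ 384.83033208 -316.27146682  282.84395484]
[567.6637118    7.53969081 280.        ] ([19.87, -31.43, 0.21], -1.739)
[567.6637118    7.53969081 200.        ] ([19.83, -31.47, 8.21], -1.739)
```

```bash
python3 -m crank '[[1.6,-2.6,0,-0.14,1],[3.3,-5.2,0,-0.28,1],[5,-7.8,0,-0.42,1],[6.6,-10.4,0,-0.56,1],[8.3,-13.1,0,-0.7,1],[9.9,-15.7,0,-0.84,1],[11.6,-18.3,0,-0.98,1],[13.2,-21,0,-1.12,1],[14.9,-23.6,0,-1.26,1],[16.6,-26.2,0,-1.4,1],[18.2,-28.8,0.1,-1.54,1],[19.9,-31.4,0.2,-1.68,1],[19.9,-31.4,0.2,-1.739,1],[19.9,-31.4,0.2,-1.739,1],[19.9,-31.4,0.2,-1.739,1],[19.9,-31.4,0.2,-1.739,1]]'
python3 - <<'E'
from h import *
s=sense();print(s['tool_pos'],s['tcp_rot'],toC(s['tool_pos']),move(toW([-27,0,118]),102.5))
p,d=snapshot('wrist');cv2.imwrite('pics/w7.png',p[...,::-1])
E
```

```text
time: 17.25
tool_pos: [566.3, 7.8, 275.5]
tcp_rot: [-179.9, -0.0, 102.4]
ft_force: [0.2, 0.2, -2.3]
finger_gap: 25.4
grip_force: 59.9
[566.28323454   7.7993051  275.53372184] [-1.79931214e+02 -1.18809977e-02  1.02353371e+02] [-29.29156362   0.55225036 275.53372184] ([-0.06, 0.25, 15.75], -0.003)
```

View pics/w7.png

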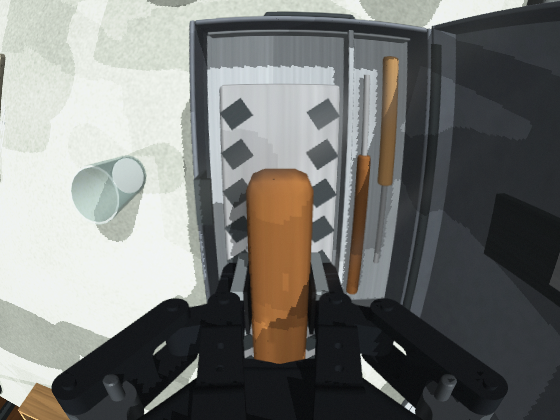

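The rasp hangs straight, lined up with the front bay: bay columns 205–347, sole columns 220–340. I'll lower it.

```bash
python3 -m crank '[[0,0.25,3,0,1],[0,0.25,6,0,1],[0,0.25,9,0,1],[0,0.25,11.5,0,1],[0,0.25,13.5,0,1],[0,0.25,14.8,0,1],[0,0.25,15.3,0,1],[0,0.25,15.5,0,1],[0,0.25,15.5,0,1]]'; python3 -m crank '[[0,0,0.1,0,1],[0,0,0.2,0,1],[0,0,0.2,0,1]]'
```

```text
time: 18.2
tool_pos: [569.9, 8.8, 122.2]
tcp_rot: [179.9, 0.0, 102.5]
ft_force: [0.6, 0.9, -2.5]
finger_gap: 25.0
grip_force: 60.0
time: 18.5
tool_pos: [569.6, 8.9, 119.7]
tcp_rot: [180.0, 0.0, 102.5]
ft_force: [0.4, 0.4, -2.7]
finger_gap: 25.2
grip_force: 60.0
```

```bash
python3 -m crank '[[0,0,0.1,0,1],[0,0,0.2,0,1],[0,0,0.3,0,1],[0,0,0.3,0,1],[0,0,0.3,0,1]]';python3 -m crank '[[0,0,0.1,0,1],[0,0,0.1,0,1],[0,0,0.1,0,1]]'
```

```text
time: 19.0
tool_pos: [569.2, 8.9, 116.2]
tcp_rot: [-180.0, -0.0, 102.5]
ft_force: [-0.0, 0.4, -2.6]
finger_gap: 25.1
grip_force: 60.0
time: 19.3
tool_pos: [569.3, 8.9, 115.2]
tcp_rot: [-180.0, -0.0, 102.5]
ft_force: [1.1, -0.2, -2.8]
finger_gap: 25.4
grip_force: 60.0
```

```bash
python3 -m crank '[[0,0,0.1,0,1],[0,0,0.1,0,1],[0,0,0.1,0,1]]';python3 -m crank '[[0,0,0.1,0,1],[0,0,0.1,0,1],[0,0,0.1,0,1]]'
```

```text
time: 19.6
tool_pos: [569.5, 8.9, 115.0]
tcp_rot: [180.0, 0.0, 102.5]
ft_force: [-4.3, -0.1, 5.1]
finger_gap: 25.0
grip_force: 60.8
time: 19.9
tool_pos: [569.5, 8.9, 114.9]
tcp_rot: [180.0, 0.0, 102.5]
ft_force: [-7.9, -0.8, 13.4]
finger_gap: 25.1
grip_force: 61.9
```

```bash
python3 -m crank '[[0,0,-0.1,0,3],[0,0,-0.1,0,4],[0,0,-0.1,0,4.5],[0,0,-0.1,0,4.5],[0,0,-0.1,0,4.5],[0,0,-0.1,0,4.5],[0,0,-1,0,4.5],[0,0,-3,0,4.5],[0,0,-6,0,4.5],[0,0,-10,0,4.5],[0,0,-14,0,4.5],[0,0,-18,0,4.5],[0,0,-18,0,4.5],[0,0,-18,0,4.5]]' 20
python3 - <<'E'
from h import *
from scipy.spatial.transform import Rotation as R
s=sense();p,d=snapshot('wrist');cv2.imwrite('pics/w8.png',p[...,::-1])
c,f=cam('wrist');T=np.array(c['tool_from_camera'])
v,u=np.mgrid[0:420,0:560];a,b=u-c['cx'],v-c['cy'];r=np.hypot(a,b)+1e-9;t=np.tan(r/f)
X=np.stack([a/r*t*d,b/r*t*d,d],-1)@T[:3,:3].T+T[:3,3]
Q=toC(X@R.from_euler('xyz',s['tcp_rot'],degrees=True).as_matrix().T+s['tool_pos'])
hsv=cv2.cvtColor(p,cv2.COLOR_RGB2HSV)
P=Q[(abs(Q[...,0]+27)<40)&(abs(Q[...,1])<100)&(Q[...,2]>108)&(Q[...,2]<130)&(hsv[...,1]>100)];print(len(P),np.percentile(P[:,2],[5,50,95]),cv2.minAreaRect(P[:,:2].astype(np.float32)))
E
```

```text
time: 21.3
tool_pos: [570.1, 8.8, 295.6]
tcp_rot: [179.8, 0.1, 102.5]
ft_force: [0.3, -0.1, -1.4]
finger_gap: 45.1
grip_force: 0.0
2751 [118.44173763 121.97619124 123.35421761] ((-25.07558822631836, 3.143268585205078), (106.10240936279297, 25.123432159423828), 89.3009033203125)
```

View pics/w8.png

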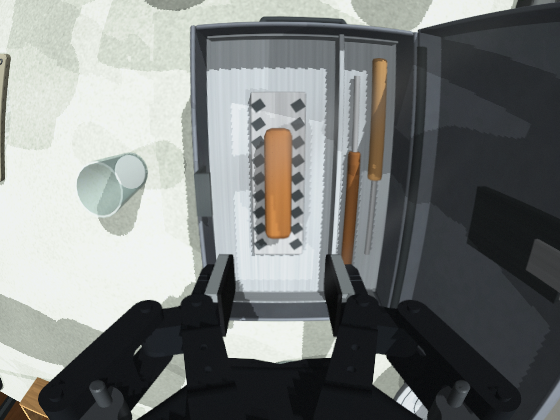

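The rasp lies flat at chest position (-25, 3) mm, with its top at 122 mm as expected. The lid is open and the gripper is clear.

```bash
python3 -c "
from bench import hand_in
print(hand_in())"
```

```text
the job is handed in; nothing more can be done
None
```

The rasp lies flat, sole down and lengthwise in the front bay, the lid is right back on its stop, the paddle is released, and no bowl, jug or glass was seen to move; the job is handed in at about 21 s, with no verdict returned.

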